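# Roll a casting ring up to the probe of its cradle

### The arm

A 6-joint arm with a two-finger parallel gripper is mounted at the origin on a cart in front of the work surface, level with it; the furniture and walls round the work are solid. World frame = base frame: x ahead of the robot, y to its left, z up, the work surface at z = 0. Lengths are in m, angles in degrees, forces in N, time in s.
With the tool pointing down it reaches from about 0.3 to 0.875 m from the base axis. Payload 4.2 kg.
Tool frame: the origin (TCP) lies at the very end of the fingers, on their centre line; the grasp point (between the pads) lies 19 mm behind it; z points along the fingers, y is the direction in which the jaws open and shut (so a half turn about z gives the same grasp; the last joint's range is limited). The gripper opens to 85 mm and grips with 20 to 120 N. Pads are 22 mm wide; open, the fingers measure 114 mm over their backs; the gripper's body (76 mm by 85 mm) begins 54 mm behind the grasp point. The pads swing forward as they close: fully open they stand 13 mm farther back than shut.
Start: joints at [-72.021, 18.312, 89.639, -0, 72.044, -1.146], TCP at [0.188, -0.543, 0.231] pointing down, gripper open.
Joint ranges: [-177.97, 177.97], [-48.28, 115.42], [12.27, 149.76], [-77.06, 257.06], [2.81, 150.46], [-146.56, 146.56]. Speed limits (degrees/s): [147.25, 147.25, 180, 180, 180, 180].

### API

Orientations are given as [roll, pitch, yaw] about the fixed x, y, z axes, in that order (R = Rz(yaw) Ry(pitch) Rx(roll)).
In Python, from rig import r, vision gives the robot as it stands. The module is installed in compiled form; this text tells all that it offers. Calls block until the motion is done:
- r.move_pose(position, orientation): joint-space move of the TCP to a pose.
- r.move_linear(position, rotation=None, vel=0.15): straight line of the TCP; rotation=None keeps the orientation; vel is the mean speed in m/s.
- r.goto_joints(angles): joint-space move.
- r.ungrasp() and r.close(squeeze=None): open the fingers fully, or close them until they stop; squeeze is the grip in N (None keeps the last).
- r.dwell(seconds).
- r.inverse_kinematics(position, orientation): joint angles nearest the present ones, or None.
- vision.read_camera(name): name is "scene" or "top"; returns a dict with "color" (480x640x3 uint8, blue, green, red), "K" (3x3 intrinsics, pixels), "k1" (the pictures are not rectified: a ray, as slopes to the right and down, at radius r is drawn at 1 + k1 r^2 times it, then the intrinsics apply), "R" (3x3) and "t" (3): a world point X has camera coordinates R X + t. Camera axes: x right, y down, z forward; pixel columns grow to the right and rows downward; lengths in m; the calibration is good to about 2 mm. A picture is of the moment at which its call begins. There is no depth.
A pose or a line that the arm cannot do raises r.Unreachable and nothing moves.
- r.job_done(): hands the job in, once; it reports no verdict.
Readings, each from a call of its own:
- r.read_t(): time.
- r.read_joints(): joint angles.
- r.read_joint_vel(): joint speeds.
- r.read_joint_efforts(): joint torques, N m.
- r.read_position(): TCP position.
- r.read_eef_rot(): TCP orientation.
- r.read_ft_force(): force on the tool from outside, world axes, zero at the start.
- r.read_wrist_torque(): the same for the moment, N m.
- r.read_opening(): finger opening in m.
Only numpy, scipy, OpenCV 4.12 (cv2) and the standard library are available. Lean on these libraries where they do the work, as an engineer would, in place of code of your own. Each camera call takes 0.05 s, during which the arm holds its last target.

### The job

Roll the casting ring along its cradle with a push on its side, off the rubber run and down the sloping seat, until it meets the spring probe at the end. Press it lightly against the probe for about a second so that the probe registers it, never hard, then ease off slowly so that the ring stays resting against the probe. Do not lift the ring, and leave the dish, the cast and the small bottle round the cradle where they are.

Things in the scene. Friction and masses are not known exactly. Their poses are not given: they have to be found in the camera images.
- cradle: ring cradle, fixed: a low aluminium track 280 (x) x 94 mm. Origin: centre of its underside, on the worktop; +x is the rolling direction, from the open end to the probe. A level black rubber run, top 14 mm above the worktop, from x = -135 to +25 mm, then a steel seat. Both 62 mm wide between side rails 12 mm thick, tops 22 mm above the worktop. On rubber the ring stops within a few mm unless pushed
- seat_edge (a point): middle of the upper edge of the polished steel seat, where the rubber ends (25 mm from the cradle's origin along its x, 14 mm above the worktop; axes as the cradle's); short black lines on the rails mark it. From here the seat slopes down at 4.6 degrees towards the probe, for 83 mm, and the ring rolls down it by itself
- probe_head: grey block fixed on the +x end of the cradle, 28 x 60 x 30 mm, its top 37 mm above the worktop, axes as the cradle's. Origin: middle of the lower edge of its face towards the ring, 108 mm from the cradle's origin along x and 7 mm above the worktop. It carries the probe
- probe_root (a point): point on that face, 32 mm above the worktop, where the probe stands out towards the ring: a 17 mm sleeve with a sprung white nose 13 mm across. Its length is set anew each time, unmeasured: the nose ends 24 to 54 mm from this point, so feel for it. The nose yields 1 mm per 4 N and throws the ring back if let go suddenly; 10 mm/s is slow enough. Press 4 to 6 N; over 9 N harms it
- ring_center (a point): centre of the casting ring: loose steel cylinder with plaster in its ends, 44 mm in diameter, 55 mm long, 0.2 to 0.4 kg, lying across the rubber run with 3 mm of play to each rail; centre 36 mm above the worktop there. Its y axis is the cylinder's axis, along the cradle's y; x and z turn as it rolls. At the probe its centre is 32 to 62 mm from the cradle's origin along x
- casting_ring: the same casting ring (origin also at its centre)
- dish: bystander: small white waisted dish with pink wax, 39 mm across, 26 mm high; origin at the centre of its underside
- cast: bystander: yellowish plaster dental cast with pink gums and teeth, 62 x 74 x 41 mm; origin at the centre of its underside
- polish: bystander: small square-bodied bottle with a tan cap, 31 mm wide, 79 mm high; origin at the centre of its underside
Things that resemble listed ones, but are neither listed nor needed, are in the scene too. What is shaped like the casting_ring but green or pink is not meant.

How it is judged (in metres and radians):
On the way, in this order (a step that is already met when the one before it is completed fails the run):
1. the ring has rolled over the edge onto the sloping seat (x of ring_center in the frame of seat_edge above 0.001 m).
2. the ring is pressed lightly, with 1 to 9 N, against the probe for 0.7 s (contact force between casting_ring and probe_head between 1 and 9 N), for 0.7 s.
At the end, for the whole second after the job is handed in: The casting ring lies at rest (under 10 mm/s) on the sloping seat between the rails, across the track within 8 degrees, released and touching the probe by itself (0.03 to 2 N) (contact force between casting_ring and probe_head between 0.03 and 2 N and x of ring_center in the frame of cradle between 0.029 and 0.068 m and z of ring_center in the frame of cradle below 0.038 m and angle between the y axis of ring_center and the y axis of cradle, either way round below 0.14 rad and linear speed of casting_ring below 0.01 m/s).
It fails at once if the ring bears on the probe with more than 9 N (struck or pushed too hard) (contact force between casting_ring and probe_head above 9 N).
It fails at once if the ring is lifted more than 14 mm off the track (z of ring_center in the frame of cradle above 0.05 m).
It fails at once if the dish is moved more than 15 mm (distance of dish from where it was at the start of the episode above 0.015 m).
It fails at once if the cast is moved more than 15 mm (distance of cast from where it was at the start of the episode above 0.015 m).
It fails at once if the small bottle is moved more than 15 mm (distance of polish from where it was at the start of the episode above 0.015 m).
It also fails if it takes over 70 s, if anything falls off the work surface, if the arm or the gripper's body presses on something with over 40 N, if the wrist force passes 120 N, or if a joint passes its speed limit or range.

## Working session

There is one attempt and no reset: what is moved stays moved. The work goes in short steps, each a Python script; the robot and the scene stay as the last script left them, time stands still between calls to the robot, and variables do not carry over. Pictures are saved under pics/ and viewed, and the job is handed in when it is done.

```bash
mkdir -p pics
python3 - <<'E'
from rig import r, vision
import cv2, numpy as np, pickle
for n in ("scene","top"):
    c=vision.read_camera(n); cv2.imwrite(f"pics/{n}0.png",c["color"]); pickle.dump(c,open(f"{n}0.pkl","wb"))
    print(n,c["K"].tolist(),c["k1"],c["R"].round(4).tolist(),c["t"].round(4).tolist(), "cam pos",(-c["R"].T@c["t"]).round(3))
print(r.read_t(),r.read_position(),r.read_eef_rot(),r.read_ft_force())
E
```

```text
scene [[531.6871970913567, 0.0, 315.7493847667234], [0.0, 531.6871970913567, 234.60885973293395], [0.0, 0.0, 1.0]] -0.14316944747398755 [[-0.6645, -0.7473, -0.0047], [-0.493, 0.4431, -0.7488], [0.5616, -0.4953, -0.6628]] [0.4758, 0.2799, 0.6358] cam pos [0.097 0.546 0.633]
top [[572.5301059232156, 0.0, 313.40918777663285], [0.0, 572.5301059232156, 236.27430723267042], [0.0, 0.0, 1.0]] 0.0004808249768270007 [[-0.0037, -1.0, 0.0008], [-0.9941, 0.0036, -0.1083], [0.1083, -0.0012, -0.9941]] [0.1322, 0.5846, 1.0403] cam pos [0.469 0.131 1.097]
0.1 [ 0.18826497 -0.54288071  0.23055996] [-1.79909884e+02 -2.70118457e-03  1.91243387e+01] [ 0.40161063 -0.39461089 -0.43584543]
```

View pics/scene0.png

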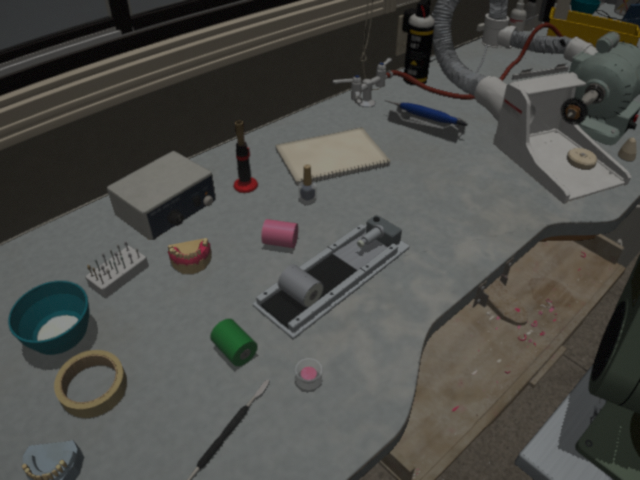

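View pics/top0.png

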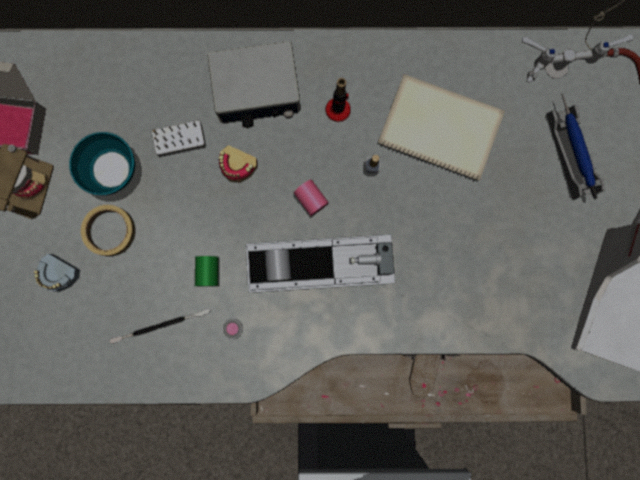

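The scene view shows the grey ring at about (300,287) on the cradle's black run. In the top view it is at (278,264), with the probe head at (385,258). Lookalikes in the top view are the green cylinder at (206,270) and the pink one at (311,197). Grey lying across the rubber is the one meant. I'll check it in enlarged crops.

Run:
```python
import cv2
a=cv2.imread("pics/top0.png")[225:305,235:410]; b=cv2.imread("pics/scene0.png")[205:340,245:420]
cv2.imwrite("pics/topc.png",cv2.resize(a,None,fx=4.5,fy=4.5,interpolation=cv2.INTER_CUBIC))
cv2.imwrite("pics/scenec.png",cv2.resize(b,None,fx=4.4,fy=4.4,interpolation=cv2.INTER_CUBIC))
```

```text
(no output)
```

View pics/topc.png

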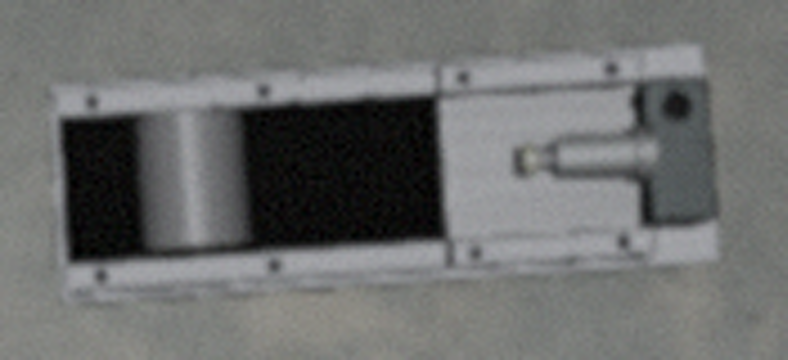

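View pics/scenec.png

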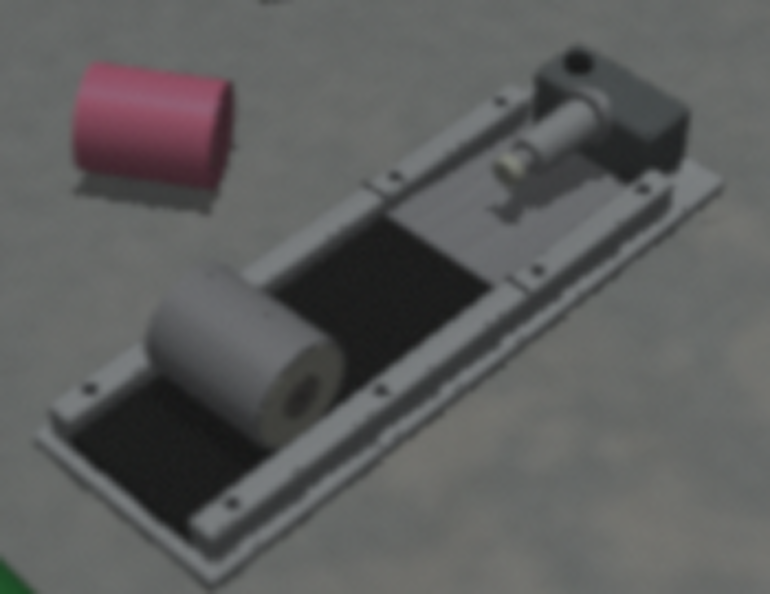

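The close crops confirm it: a grey ring with plaster ends lies across the rubber. In the top crop the rubber ends at x≈440, the nose tip is at about (517,160) and the block face is at x≈640. Next, measuring.

```bash
cat > h.py <<'E'
import numpy as np, cv2, pickle
def ray(c,uv):
    K=c["K"];d=(np.array(uv,float)-[K[0,2],K[1,2]])/[K[0,0],K[1,1]]
    p=d.copy()
    for _ in range(20): p=d/(1+c["k1"]*(p@p))
    v=c["R"].T@np.r_[p,1]; return -c["R"].T@c["t"], v/np.linalg.norm(v)
def plane(c,uv,z):
    o,v=ray(c,uv); return o+v*(z-o[2])/v[2]
def tri(c1,u1,c2,u2):
    o1,v1=ray(c1,u1);o2,v2=ray(c2,u2)
    s=np.linalg.lstsq(np.c_[v1,-v2],o2-o1,rcond=None)[0]
    a=o1+s[0]*v1;b=o2+s[1]*v2; return (a+b)/2,np.linalg.norm(a-b)
def proj(c,X):
    q=c["R"]@X+c["t"];p=q[:2]/q[2];p=p*(1+c["k1"]*(p@p))
    return p*[c["K"][0,0],c["K"][1,1]]+[c["K"][0,2],c["K"][1,2]]
E
python3 - <<'E'
from h import *
T=pickle.load(open("top0.pkl","rb"));S=pickle.load(open("scene0.pkl","rb"))
t=lambda x,y:(235+(x+.5)/4.5-.5,225+(y+.5)/4.5-.5); s=lambda x,y:(245+(x+.5)/4.4-.5,205+(y+.5)/4.4-.5)
np.set_printoptions(precision=4,suppress=True)
for n,a,b in [("markU",(438,76),(377,187)),("markL",(449,252),(518,282)),("noseTip",(517,160),(505,168)),("screwU1",(92,102),(90,388)),("screwU3",(462,77),(396,177)),("screwU4",(611,68),(502,101)),
  ("screwL1",(101,275),(232,503)),("screwL2",(274,265),(381,390)),("screwL3",(475,253),(538,270)),("screwL4",(623,241),(644,188)),("blockhole",(677,105),(578,60))]:
    P,e=tri(T,t(*a),S,s(*b)); print(n,P,"gap",round(e,4))
for n,p,z in [("rubUL",(62,118),.014),("rubLL",(70,260),.014),("rubUR",(438,98),.014),("rubLR",(445,238),.014),("oUL",(52,88),.004),("oLL",(66,300),.004),("oUR",(700,46),.004),("oLR",(717,260),.004)]:
    print(n,plane(T,t(*p),z))
E
```

```text
markU [0.575  0.0943 0.023 ] gap 0.0027
markL [0.5018 0.0907 0.0236] gap 0.0015
noseTip [0.5386 0.0625 0.0382] gap 0.0028
screwU1 [0.5651 0.2396 0.0235] gap 0.0011
screwU3 [0.5747 0.0843 0.0222] gap 0.0024
screwU4 [0.5785 0.0221 0.0226] gap 0.0016
screwL1 [0.4929 0.2354 0.0226] gap 0.0012
screwL2 [0.4969 0.1636 0.0227] gap 0.0011
screwL3 [0.5016 0.08   0.0229] gap 0.001
screwL4 [0.5059 0.018  0.0227] gap 0.0021
blockhole [ 0.5615 -0.0028  0.0406] gap 0.0009
rubUL [0.5596 0.2536 0.014 ]
rubLL [0.4999 0.2497 0.014 ]
rubUR [0.5675 0.095  0.014 ]
rubLR [0.5085 0.0924 0.014 ]
oUL [0.5733 0.2591 0.004 ]
oLL [0.4833 0.2524 0.004 ]
oUR [ 0.5903 -0.0174  0.004 ]
oLR [ 0.4992 -0.023   0.004 ]
```

```bash
cat >> h.py <<'E'
O=np.array([.5367,.1177,0]);a=np.radians(-86.5);D=np.array([np.cos(a),np.sin(a),0]);N=np.array([-D[1],D[0],0])
loc=lambda P:np.array([(P-O)@D,(P-O)@N,P[2]])
wor=lambda x,y,z:O+x*D+y*N+np.array([0,0,z])
E
python3 - <<'E'
from h import *
np.set_printoptions(precision=4,suppress=True)
T=pickle.load(open("top0.pkl","rb"));S=pickle.load(open("scene0.pkl","rb"))
t=lambda x,y:(235+(x+.5)/4.5-.5,225+(y+.5)/4.5-.5); s=lambda x,y:(245+(x+.5)/4.4-.5,205+(y+.5)/4.4-.5)
o,v1=ray(T,t(139,180));_,v2=ray(T,t(247,178)); m=v1+v2
P=o+m*(.036-o[2])/m[2]; print("ring local at z=.036",loc(P))
n=np.cross(m,N); o2,w=ray(S,s(302,395)); k=((o-o2)@n)/(w@n); print("endface centre (2 views)",loc(o2+k*w))
P,_=tri(T,t(517,160),S,s(505,168)); print("nose",loc(P))
for q in [(515,150),(515,170)]: print("nose top-view at z=.032",loc(plane(T,t(*q),.032)))
print("bystanders: dish",plane(T,(233,328),.026)[:2],"bottle",plane(T,(371,168),.03)[:2],"green",plane(T,(206,270),.03)[:2])
from rig import r
print(r.inverse_kinematics(wor(-.135,0,.2),[180,0,93.5]),r.inverse_kinematics(wor(-.135,0,.024),[180,0,93.5]),r.inverse_kinematics(wor(0,0,.024),[180,0,93.5]))
f=[]
for i in range(15):
    f.append(r.read_ft_force()); r.dwell(.02)
f=np.array(f);print(f.mean(0),f.std(0),r.read_t())
E
```

```text
ring local at z=.036 [-0.0793  0.0005  0.036 ]
endface centre (2 views) [-0.0792 -0.0297  0.0388]
nose [ 0.0552 -0.0015  0.0382]
nose top-view at z=.032 [0.0542 0.0041 0.032 ]
nose top-view at z=.032 [ 0.0536 -0.0041  0.032 ]
bystanders: dish [0.4155 0.2795] bottle [0.7154 0.0202] green [0.5228 0.3305]
[24.409  20.4619 91.0657 -0.     68.4724 20.909 ] [ 24.409   30.6951 103.1199  -0.      46.185   20.909 ] [ 11.17    28.2396 108.1612  -0.      43.5992   7.67  ]
[ 0.096  -0.0742 -0.0861] [0.695  0.4477 0.4397] 0.35
```

Heights, sizes and frame all agree. The ring is at local x ≈ −79 mm and the nose end at ≈ 54 mm, so the ring should stop near x ≈ 32–33 mm. Now close the fingers, go behind the ring and descend.

Run:
```python
from h import *
from rig import r,vision
np.set_printoptions(precision=4,suppress=True)
r.close(20)
r.move_pose(wor(-.135,0,.2),[180,0,93.5])
print(r.read_t(),r.read_opening())
r.move_linear(wor(-.135,0,.05),vel=.12)
r.move_linear(wor(-.135,0,.025),vel=.05)
f=np.mean([ (r.dwell(.02),r.read_ft_force())[1] for i in range(20)],0)
print(r.read_t(),loc(r.read_position()),r.read_eef_rot(),f, f@D)
for n in("scene","top"):
    c=vision.read_camera(n);cv2.imwrite(f"pics/{n}1.png",c["color"])
a=cv2.imread("pics/top1.png")[225:305,235:410]; b=cv2.imread("pics/scene1.png")[205:340,245:420]
cv2.imwrite("pics/c1.png",np.hstack([cv2.resize(x,(400,int(400*x.shape[0]/x.shape[1])))[:180] if 0 else cv2.resize(x,(395,300)) for x in(a,b)]))
```

```text
4.15 0.00014431854171368503
6.5333 [-0.135   0.0001  0.0252] [179.9736  -0.0081  93.4988] [ 0.07    0.0601 -0.051 ] -0.0557007265472759
```

View pics/c1.png

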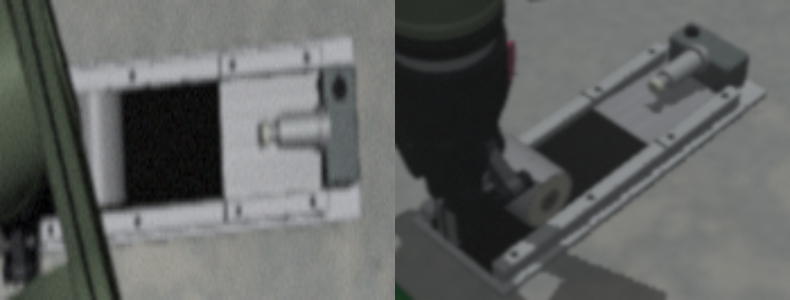

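View pics/scene1.png

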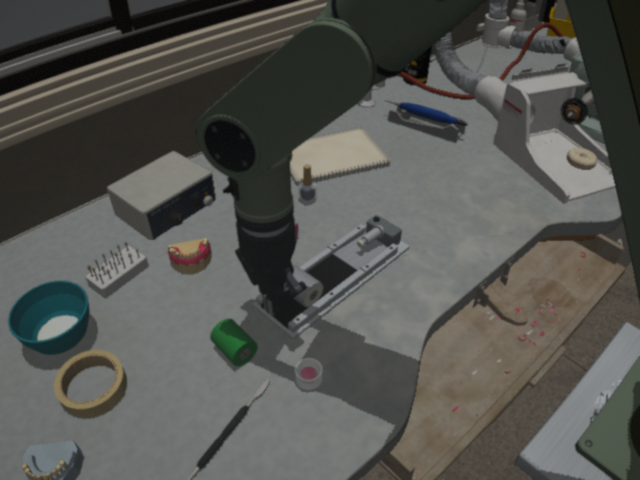

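The fingers stand behind the ring at about (265,300) in the scene view, clear of everything, and the ring hasn't moved. Now push along the rubber and look again before the edge.

```bash
cat >> h.py <<'E'
def fx(r,n=20):
    return np.mean([(r.dwell(.01),r.read_ft_force())[1] for i in range(n)],0)
E
python3 - <<'E'
from h import *
from rig import r,vision
np.set_printoptions(precision=4,suppress=True)
for x in (-.105,-.06,-.03):
    r.move_linear(wor(x,0,.025),vel=.025)
    f=fx(r,10);print(r.read_t(),loc(r.read_position()),f@D,f)
c=vision.read_camera("top");pickle.dump(c,open("top2.pkl","wb"))
cv2.imwrite("pics/top2.png",cv2.resize(c["color"][225:305,235:410],None,fx=4.5,fy=4.5,interpolation=cv2.INTER_CUBIC))
c=vision.read_camera("scene")
cv2.imwrite("pics/scene2.png",cv2.resize(c["color"][205:340,245:420],None,fx=4.4,fy=4.4,interpolation=cv2.INTER_CUBIC))
E
```

```text
8.0667 [-0.1051 -0.      0.025 ] -0.05451785000513221 [ 0.0234  0.056  -0.0791]
10.1 [-0.0601  0.      0.025 ] 0.06082807806634385 [-0.1088 -0.0676 -0.1422]
11.5333 [-0.0301  0.      0.025 ] -0.05444227531840221 [-0.0142  0.0537  0.0743]
```

View pics/top2.png

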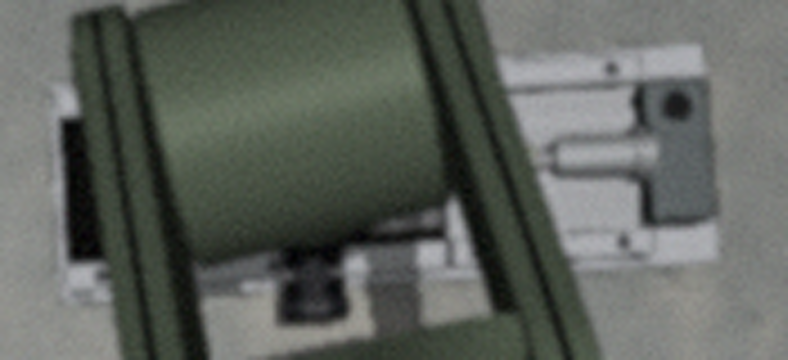

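View pics/scene2.png

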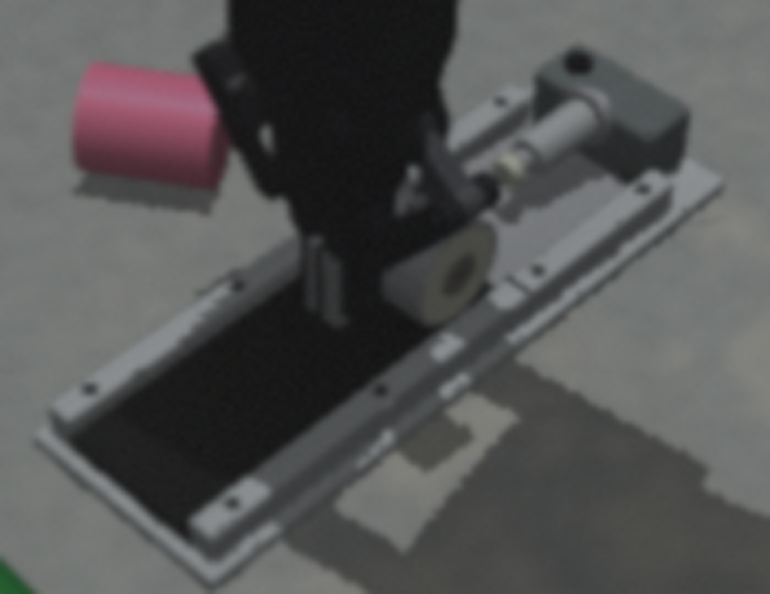

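Run:
```python
from h import *
np.set_printoptions(precision=4,suppress=True)
S=pickle.load(open("scene0.pkl","rb"))
s=lambda x,y:(245+(x+.5)/4.4-.5,205+(y+.5)/4.4-.5)
for q in [(302,395),(462,278)]:
    o,w=ray(S,s(*q)); k=((O-.0285*N-o)@N)/(w@N); print(loc(o+k*w))
```

```text
[-0.078  -0.0285  0.037 ]
[ 0.0034 -0.0285  0.0353]
```

The ring's end face, at crop (462,278), gives local x = 3 mm. That matches contact with the finger (33 mm offset). Now slowly over the edge.

Run:
```python
from h import *
from rig import r,vision
np.set_printoptions(precision=4,suppress=True)
r.move_linear(wor(-.012,0,.025),vel=.015)
x=-.012
while x<-.0055:
    x+=.001
    r.move_linear(wor(x,0,.025),vel=.008)
    f=fx(r,8);print(round(r.read_t(),2),round(x,4),loc(r.read_position())[0].round(4),(f@D).round(2))
    if f@D<-1.5: break
c=vision.read_camera("scene");pickle.dump(c,open("scene3.pkl","wb"))
cv2.imwrite("pics/scene3.png",cv2.resize(c["color"][205:340,245:420],None,fx=4.4,fy=4.4,interpolation=cv2.INTER_CUBIC))
```

```text
13.32 -0.011 -0.011 -0.12
13.67 -0.01 -0.01 -0.13
14.01 -0.009 -0.009 -0.04
14.35 -0.008 -0.008 -0.19
14.69 -0.007 -0.007 0.09
15.03 -0.006 -0.006 -0.17
15.38 -0.005 -0.005 0.17
```

View pics/scene3.png

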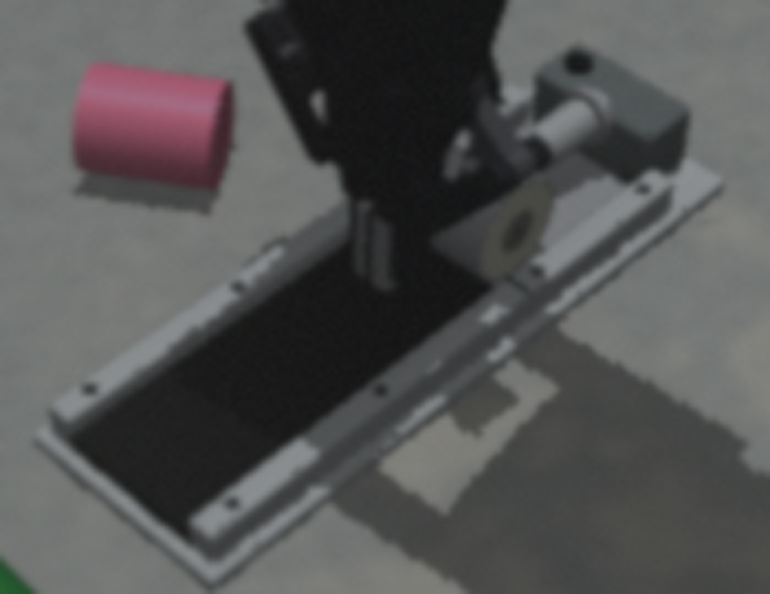

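Run:
```python
from h import *
from rig import r,vision
np.set_printoptions(precision=4,suppress=True)
S=pickle.load(open("scene3.pkl","rb"))
o,w=ray(S,(245+520.5/4.4-.5,205+230.5/4.4-.5)); k=((O-.0285*N-o)@N)/(w@N); print("ring",loc(o+k*w))
x=-.005;b=fx(r,20)@D;print("bias",b)
while x<.012:
    x+=.00025 if x>-.0036 else .0005
    r.move_linear(wor(x,0,.025),vel=.004)
    f=fx(r,8)@D-b
    if f<-.8: f=fx(r,20)@D-b
    print(round(r.read_t(),2),round(x*1e3,2),f.round(2))
    if f<-1.8: break
print(loc(r.read_position()))
```

```text
ring [ 0.035  -0.0285  0.0376]
bias -0.0685364320726901
15.93 -4.5 0.02
16.27 -4.0 0.01
16.62 -3.5 -0.17
16.93 -3.25 0.26
17.25 -3.0 -0.1
17.57 -2.75 -0.26
17.88 -2.5 0.02
18.2 -2.25 0.04
18.52 -2.0 0.25
18.83 -1.75 -0.13
19.15 -1.5 0.0
19.47 -1.25 0.32
19.78 -1.0 -0.26
20.1 -0.75 -0.06
20.42 -0.5 -0.04
20.73 -0.25 0.25
21.05 0.0 0.14
21.37 0.25 -0.38
21.68 0.5 -0.08
22.0 0.75 -0.03
22.32 1.0 -0.39
22.63 1.25 0.24
22.95 1.5 0.23
23.27 1.75 0.22
23.58 2.0 -0.09
23.9 2.25 -0.01
24.22 2.5 -0.13
24.53 2.75 -0.22
24.85 3.0 -0.47
25.33 3.25 -1.73
25.82 3.5 -2.87
[0.0034 0.0001 0.025 ]
```

Contact is at about 3.0 mm, with the stiffness the text gives. Press to about 5 N, hold, then ease off.

Run:
```python
from h import *
from rig import r,vision
b=-.07
for x in (.00375,.00395):
    r.move_linear(wor(x,0,.025),vel=.003)
    f=fx(r,20)@D-b; print(round(r.read_t(),2),x,round(f,2))
    if f<-4.5: break
for i in range(3): f=fx(r,40)@D-b; print("hold",round(r.read_t(),2),round(f,2))
r.move_linear(wor(.0,0,.025),vel=.0015)
print("eased",r.read_t(),round(fx(r,20)@D-b,2))
r.move_linear(wor(-.015,0,.025),vel=.008)
c=vision.read_camera("scene");pickle.dump(c,open("scene4.pkl","wb"))
cv2.imwrite("pics/scene4.png",cv2.resize(c["color"][205:340,245:420],None,fx=4.4,fy=4.4,interpolation=cv2.INTER_CUBIC))
print(r.read_t())
```

```text
26.23 0.00375 -3.23
26.65 0.00395 -3.74
hold 26.98 -4.06
hold 27.32 -4.11
hold 27.65 -4.01
eased 29.1167 -0.01
31.3583
```

View pics/scene4.png

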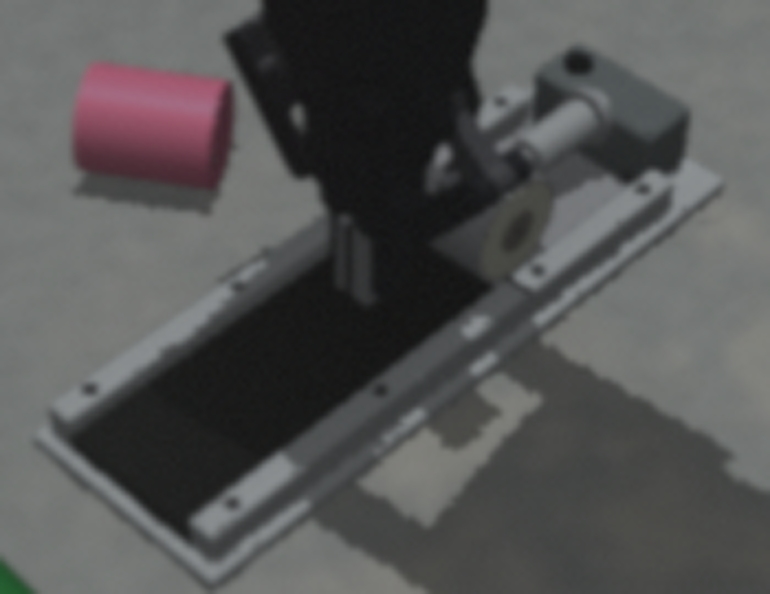

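The hold read about 4 N for over a second. The ring's end face is still at crop (520,230), the same place as at first contact. Back away, raise, and check from above.

Run:
```python
from h import *
from rig import r,vision
np.set_printoptions(precision=4,suppress=True)
r.move_linear(wor(-.05,0,.025),vel=.03)
r.move_linear(wor(-.05,0,.2),vel=.12)
q=r.read_joints(); r.goto_joints([-30,*q[1:]]); print(r.read_t())
for n in("top","scene"):
    c=vision.read_camera(n);pickle.dump(c,open(n+"5.pkl","wb"));cv2.imwrite(f"pics/{n}5.png",c["color"])
a=cv2.imread("pics/top5.png")[225:305,235:410]
cv2.imwrite("pics/top5c.png",cv2.resize(a,None,fx=4.5,fy=4.5,interpolation=cv2.INTER_CUBIC))
```

```text
35.9
```

View pics/top5c.png

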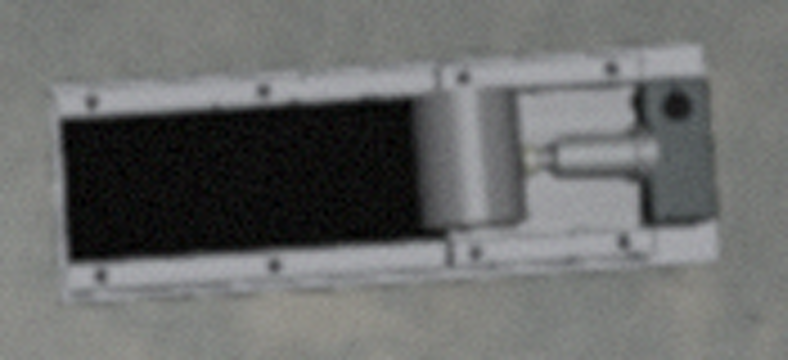

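View pics/scene5.png

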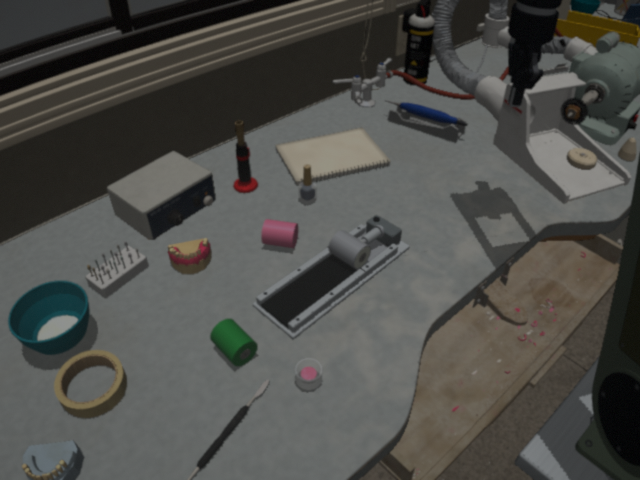

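The ring rests across the seat, crop x 415–522, with the nose meeting it at (525,158). The bystanders are where they were. One last check of position and rest, then hand in.

Run:
```python
from h import *
from rig import r,vision
np.set_printoptions(precision=4,suppress=True)
T=pickle.load(open("top5.pkl","rb"));T0=pickle.load(open("top0.pkl","rb"))
t=lambda x,y:(235+(x+.5)/4.5-.5,225+(y+.5)/4.5-.5)
o,v1=ray(T,t(417,160));_,v2=ray(T,t(521,155)); m=v1+v2
print("ring",loc(o+m*(.0355-o[2])/m[2]))
r.dwell(1)
c=vision.read_camera("top")
g=lambda i,s:cv2.GaussianBlur(i["color"],(3,3),0)[s].astype(int)
ring=np.s_[225:305,235:410]
print("ring diff now",abs(g(c,ring)-g(T,ring)).max())
for n,s in dict(dish=np.s_[312:345,216:250],cast=np.s_[140:188,212:262],bottle=np.s_[148:182,356:388]).items(): print(n,abs(g(c,s)-g(T0,s)).max())
r.job_done();print(r.read_t())
```

```text
ring [0.0348 0.002  0.0355]
ring diff now 9
dish 8
cast 8
bottle 7
the job is handed in; nothing more can be done
the job is handed in; nothing more can be done
```

I rolled the grey ring along the rubber with the closed fingers behind it and let it roll down the seat onto the probe. I then pressed it, eased off slowly and handed the job in. No verdict is reported, so what follows rests on my own checks.

- **Press:** I pressed at about 4 N for just over a second. That is the bottom of the advised 4–6 N and well under the 9 N limit. I eased off at about 1.5 mm/s until the force read zero. The 4 N is from the wrist sensor, which is noisy (about 0.5–0.7 N per reading), so I averaged it.
- **Ring at the end:** It lies across the seat at x ≈ 35 mm, inside the 29–68 mm limits, with the nose meeting it in the top view. Two pictures a second apart differ only by noise, so it is at rest. I could not measure its final light contact force on the probe.
- **Bystanders:** Compared with the first picture, the dish, cast and bottle have not moved.
- **Disagreement:** The images first put the nose end at about 54 mm, which would stop the ring near 32–33 mm. Touch and the last pictures put the ring at 35–36 mm, a few mm further on. I took touch as the truth.

The last time I read was 35.9 s. With a 1 s wait and one picture after that, it was handed in at about 37 s, within the 70 s allowed.

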